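# Fit the extractor's filter cover and bolt it with the hooked rod

### The job

Put the filter cover back on the bench extractor: tuck one edge under the overhanging lip on the side nearest the robot and lower the plate level into its opening. Then use the hooked rod, never the hand itself, to pull the bolt under the clear guard fully home over the cover's far edge, and lay the rod down flat on the bench. Leave the jars, the spray can and the tape roll where they stand.

Things in the scene. Friction and masses are not known exactly. Their poses are not given: they have to be found in the camera images.
- extractor: Grey fixed bench extractor, 279 x 160 mm. Origin on the bench under the centre of the cover opening; x points away from the lip to bolt, guard and fan block, y left, z up. In this frame, mm: opening x -52 to 52, y -63 to 63; cover rests on ledges at z 45; side rails and far deck top z 53; near wall's outer face x -64; fan block x 150 to 215, top z 128.
- lip_edge (a point): Middle of the lower inner edge of the lip, at extractor x -40, y 0, z 59 mm. The lip is a 4 mm thick strip across the near side of the opening, x -64 to -40, underside z 59, top z 63, overhanging the opening by 12 mm, so the cover goes in only tilted (about 0.2 rad, near edge low).
- guard_edge (a point): Middle of the lower front edge of the clear guard, at extractor x 70, y 0, z 128 mm. The guard is a 5 mm clear sheet (top z 133) over x 70 to 150, y -80 to 80, on clear 4 mm cheeks at y 76 to 80 and -80 to -76; the space below, from the deck at z 53, is open only towards -x.
- cover: Loose aluminium plate, 100 (own x) x 120 (own y) x 8 mm, about 0.26 kg; origin at the centre of its underside, z up. A black square grip block 26 x 26 mm stands at its centre from z 8 to 44. Starts flat on the bench. Seated, its 120 side runs along the extractor's y, origin at extractor x 0, y 0, z 45 mm; either way round (half turn) is right.
- rod: Loose hooked rod lying flat, about 0.12 kg. Origin: centre of the underside of its wooden handle; own x to the hook, z up. Handle x -70 to 70 mm, 20 wide (y), 24 tall. Steel shaft, 6 mm diameter, at height z 12 from the handle to x 190, there bent square to own +y, ending at y 29 mm: the hook, level like the shaft. Balance point about x 45.
- hook_bend (a point): Corner of the rod's bend, on the centre line of the shaft: x 190, y 0, z 12 mm in the rod's frame.
- bolt (a joint): Travel of the steel slide bolt, m: 0 drawn back (open), 0.030 fully home (stop); grows as it is pulled towards the lip, along extractor -x. Stays where left; about 2.5 N moves it. Flat tongue 20 mm wide at extractor y -20, z 55 to 61; its tip is at x 62 mm drawn back, x 32 at home over the cover's far edge.
- stud_top (a point): Centre of the top of the bolt's upright round stud, 10 mm diameter, rising from the tongue (z 61) to z 98 mm in the extractor frame, under the clear guard. Moves with the bolt: extractor x 115, y -20 mm drawn back (joint 0), x 85 at home.
- glue: Bystander: white-capped jar, 40 mm diameter, 85 mm tall, beside the extractor on its +y side; origin at the centre of its underside.
- paint: Bystander: brown glass jar with black cap, 40 mm diameter, 80 mm tall, beside the extractor on its -y side; origin at the centre of its underside.
- spray: Bystander: spray can, 54 mm diameter, 170 mm tall, on the far part of the bench; origin at the centre of its underside.
- tape: Bystander: roll of paper tape lying flat, 72 mm diameter, 24 mm tall, on the far part of the bench; origin at the centre of its underside.

How it is judged:
On the way, in this order (a step that is already met when the one before it is completed fails the run):
1. the cover lies level in its opening under the lip, let go, with the bolt still drawn back (z of cover in the frame of extractor between 0.043 and 0.048 m and x of cover in the frame of extractor between -0.005 and 0.005 m and y of cover in the frame of extractor between -0.006 and 0.006 m and angle between cover's own z axis and vertical below 0.03 rad and angle between the x axis of cover and the x axis of extractor, either way round below 0.08 rad and contact force between the fingers and cover below 0.3 N and value of joint bolt below 0.012 m), for 0.2 s.
2. the bolt is pulled home over the cover (value of joint bolt above 0.027 m and z of cover in the frame of extractor between 0.043 and 0.048 m and x of cover in the frame of extractor between -0.005 and 0.005 m and y of cover in the frame of extractor between -0.006 and 0.006 m and angle between cover's own z axis and vertical below 0.03 rad and angle between the x axis of cover and the x axis of extractor, either way round below 0.08 rad), for 0.2 s.
At the end, for the whole second after the job is handed in: Cover in its opening, within 5 mm (x), 6 mm (y), 3 mm of rest height, level to 0.03 rad, square to 0.08 rad; bolt joint above 0.027; rod flat on the bench (origin below 6 mm, tilt under 0.05 rad); cover and rod at rest (all of step 2 and height (world z) of rod below 0.006 m and angle between rod's own z axis and vertical below 0.05 rad and linear speed of each of rod, cover below 0.02 m/s); the robot touches nothing.
It fails at once if the hand or arm touches the bolt itself (contact force between any of the fingers, the arm and bolt above 0.5 N).
It fails at once if the glue is moved more than 30 mm or tipped (distance of glue from where it was at the start of the episode above 0.03 m or angle between glue's own z axis and vertical above 0.35 rad).
It fails at once if the paint is moved more than 30 mm or tipped (distance of paint from where it was at the start of the episode above 0.03 m or angle between paint's own z axis and vertical above 0.35 rad).
It fails at once if the spray is moved more than 30 mm or tipped (distance of spray from where it was at the start of the episode above 0.03 m or angle between spray's own z axis and vertical above 0.35 rad).
It fails at once if the tape is moved more than 30 mm or tipped (distance of tape from where it was at the start of the episode above 0.03 m or angle between tape's own z axis and vertical above 0.35 rad).
It also fails if it takes over 72 s, if anything falls off the work surface, if the arm or the gripper's body presses on something with over 40 N, if the wrist force passes 120 N, or if a joint passes its speed limit or range.

### The arm

A 7-joint arm with a two-finger parallel gripper is mounted at the origin on the work surface. World frame = base frame: x ahead of the robot, y to its left, z up, the work surface at z = 0. Lengths are in m, angles in rad, forces in N, time in s.
With the tool pointing down it reaches from about 0.425 to 0.925 m from the base axis. Payload 6.8 kg.
Tool frame: the origin (TCP) lies midway between the tips of the shut fingers; the grasp point (between the pads) lies 19 mm behind it (arm.pinch_z is the distance from the TCP to the grasp point, in m); z points along the fingers, y is the direction in which the jaws open and shut (so a half turn about z gives the same grasp; the last joint's range is limited). The gripper opens to 88 mm and grips with 3 to 60 N. Pads are 20 mm wide; open, the fingers measure 115 mm over their backs; the gripper's body (75 mm by 178 mm) begins 61 mm behind the grasp point.
Start: joints at [-1.269, 0.477, 0.022, 1.555, -0.011, 1.109, -0.083], TCP at [0.269, 0.619, 0.223] pointing down, gripper open.
Joint ranges: [-2.96, 2.96], [-0.34, 2.1], [-1.41, 1.46], [0.24, 2.44], [-1.37, 4.51], [0.17, 1.92], [-2.96, 2.96]. Speed limits (rad/s): [2.39, 2.39, 3.14, 3.14, 3.14, 3.14, 3.14].

### API

Orientations are given as a unit quaternion [w, x, y, z].
In Python, from cell import arm gives the robot as it stands. Calls block until the motion is done:
- arm.move_pose(position, orientation): joint-space move of the TCP to a pose.
- arm.move_l(position, rotation=None, speed=0.15, force_limit=None): straight line of the TCP; rotation=None keeps the orientation; speed is the mean speed in m/s. With force_limit (N) it stops when the force on the tool has changed by that much, and returns True; else False.
- arm.movej(angles): joint-space move.
- arm.move_gripper(opening, squeeze=None): opening from 0.0 (shut) to 1.0 (fully open); squeeze is the grip in N (None keeps the last); returns when the fingers have stopped.
- arm.dwell(seconds).
- arm.inverse_kinematics(position, orientation): joint angles nearest the present ones, or None.
- arm.get_state(): the state.
- arm.get_image(name): name is "side" or "top"; returns a dict with "frame" (384x512x3 uint8, red, green, blue), "vfov" (degrees; the focal length in pixels is half the picture's height over the tangent of half this angle, whatever the lens; pixels are square), "cx", "cy" (the principal point, pixels), "k1" (the pictures are not rectified: a ray, as slopes to the right and down, at radius r is drawn at 1 + k1 r^2 times it, then the intrinsics apply), "eye" and "rotation" of the camera in the world. Camera axes: x right, y down, z forward; pixel columns grow to the right and rows downward; lengths in m; the calibration is good to about 2 mm. A picture is of the moment at which its call begins. There is no depth.
A pose or a line that the arm cannot do raises arm.PlanningError and nothing moves.
- arm.close_job(): hands the job in, once; it reports no verdict.
The state is a dict: "time": time; "q": joint angles; "joint_vel": joint speeds; "joint_efforts": joint torques, N m; "tool_pos": TCP position; "tcp_rot": TCP orientation; "contact_force": force on the tool from outside, world axes, zero at the start; "wrist_torque": the same for the moment, N m; "opening": opening from 0.0 (shut) to 1.0 (fully open).
Only numpy, scipy, OpenCV 4.12 (cv2) and the standard library are available. Lean on these libraries where they do the work, as an engineer would, in place of code of your own. Each camera call takes 0.05 s, during which the arm holds its last target.

## Working session

There is one attempt and no reset: what is moved stays moved. The work goes in short steps, each a Python script; the robot and the scene stay as the last script left them, time stands still between calls to the robot, and variables do not carry over. Pictures are saved under pics/ and viewed, and the job is handed in when it is done.

```bash
ls; mkdir -p pics
cat > h.py <<'E'
import numpy as np, cv2, pickle
def K(d):
    H,W=d["frame"].shape[:2]; f=H/2/np.tan(np.radians(d["vfov"])/2)
    return np.array([[f,0,d["cx"]],[0,f,d["cy"]],[0,0,1.]])
def ray(d,u,v):
    k=K(d); p=cv2.undistortPoints(np.array([[[u,v]]],float),k,None) if d["k1"]==0 else cv2.undistortPointsIter(np.array([[[u,v]]],float),k,np.array([d["k1"],0,0,0.]),None,None,(3,50,1e-10))
    r=np.array([p[0,0,0],p[0,0,1],1.])
    return np.array(d["rotation"]).reshape(3,3)@r
def onz(d,u,v,z):
    r=ray(d,u,v); e=np.array(d["eye"]); return e+r*(z-e[2])/r[2]
def proj(d,P):
    R=np.array(d["rotation"]).reshape(3,3); c=R.T@(np.array(P,float)-np.array(d["eye"]))
    x,y=c[0]/c[2],c[1]/c[2]; s=1+d["k1"]*(x*x+y*y); k=K(d)
    return np.array([k[0,0]*x*s+k[0,2],k[1,1]*y*s+k[1,2]])
def tri(a,ua,b,ub):
    ra,rb=ray(a,*ua),ray(b,*ub); ra/=np.linalg.norm(ra); rb/=np.linalg.norm(rb)
    ea,eb=np.array(a["eye"]),np.array(b["eye"])
    t=np.linalg.lstsq(np.c_[ra,-rb],eb-ea,rcond=None)[0]
    p,q=ea+t[0]*ra,eb+t[1]*rb
    return (p+q)/2,np.linalg.norm(p-q)
def snap(arm,n,tag):
    d=arm.get_image(n); pickle.dump(d,open(f"pics/{tag}_{n}.pkl","wb"))
    cv2.imwrite(f"pics/{tag}_{n}.png",d["frame"][:,:,::-1]); return d
def load(tag,n): return pickle.load(open(f"pics/{tag}_{n}.pkl","rb"))
E
python3 - <<'E'
from cell import arm
from h import *
for n in("top","side"):
    d=snap(arm,n,"a"); print(n,d["eye"],np.array(d["rotation"]).round(3).tolist(),d["vfov"],d["cx"],d["cy"],d["k1"])
print(arm.pinch_z,arm.get_state())
E
```

```text
pics
top [ 0.42679856 -0.01374396  1.08546605] [-0.065, 0.707, -0.702, 0.064] 54.886529074519814 254.05692323697497 193.38195363219668 -0.07706951985487652
side [ 0.28691659 -0.74522227  0.59703797] [-0.491, 0.847, -0.184, 0.092] 54.40289874705366 252.94328489118962 185.92571750179783 0.02029132441746687
0.0187 {'time': 0.1, 'q': array([-1.26909477,  0.47773458,  0.02235205,  1.55634999, -0.01152446,
        1.10926971, -0.08308208]), 'joint_vel': array([-0.00100374, -0.00229082, -0.00074864, -0.00345797,  0.00151502,
        0.001146  , -0.00035535]), 'joint_efforts': array([ 3.12438737e-03, -5.84092784e+01,  1.53947242e+00, -2.73314846e+01,
       -5.42357890e-02,  1.31503696e-02,  7.13878876e-05]), 'tool_pos': array([0.26873267, 0.61861128, 0.22176871]), 'tcp_rot': array([-1.16181299e-04,  2.03460785e-01,  9.79082755e-01, -8.08503684e-04]), 'contact_force': array([0.12435256, 0.17039489, 0.54435848]), 'wrist_torque': array([ 0.0084831 , -0.08534938, -0.08440328]), 'opening': 0.9964197367740698}
```

```bash
sed -i 's/np.array(d\["rotation"\]).reshape(3,3)/rot(d)/; 1a from scipy.spatial.transform import Rotation as Ro\ndef rot(d): return Ro.from_quat(np.roll(d["rotation"],-1)).as_matrix()' h.py
python3 - <<'E'
from h import *
for n in("top","side"):
    d=load("a",n);print(rot(d).round(2)); print(proj(d,[0.269,0.619,.223]),proj(d,[0.,0,0]))
    cv2.imwrite(f"pics/a_{n}_b.png",cv2.resize(d["frame"][:,:,::-1],(800,600),interpolation=cv2.INTER_CUBIC))
E
```

```text
[[ 0.01 -0.98  0.18]
 [-1.   -0.01  0.  ]
 [-0.   -0.18 -0.98]]
[-15.21867555 323.76259387] [248.03938416 416.6203126 ]
[[ 0.92 -0.22  0.34]
 [-0.4  -0.45  0.8 ]
 [-0.03 -0.86 -0.5 ]]
[ 88.73429724 100.95287232] [ -6.16053042 301.69142536]
```

View pics/a_top.png

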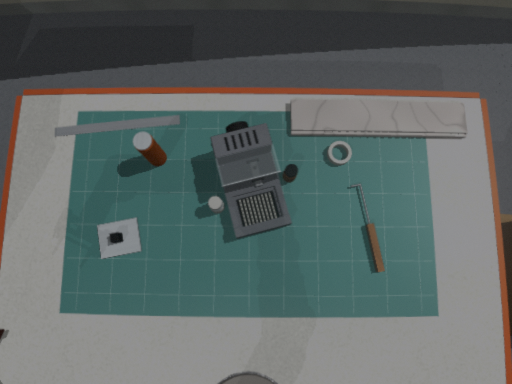

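View pics/a_side.png

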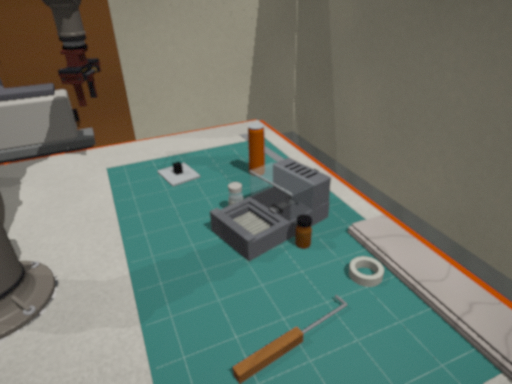

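Run:
```python
from h import *
d=load("a","top")["frame"][:,:,::-1]
a=cv2.resize(d[115:250,195:315],(533,600),interpolation=cv2.INTER_CUBIC)
cv2.imwrite("pics/c1.png",a)  # 4.444
b=cv2.resize(d[170:280,330:400],None,fx=5,fy=5,interpolation=cv2.INTER_CUBIC)
c=cv2.resize(d[210:265,90:150],None,fx=7,fy=7,interpolation=cv2.INTER_CUBIC)
o=np.zeros((550,780,3),np.uint8);o[:,:350]=b;o[:385,355:775]=c
cv2.imwrite("pics/c2.png",o)
s=load("a","side")["frame"][:,:,::-1]
cv2.imwrite("pics/c3.png",cv2.resize(s[145:265,200:340],None,fx=5,fy=5,interpolation=cv2.INTER_CUBIC))
```

```text
(no output)
```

View pics/c1.png

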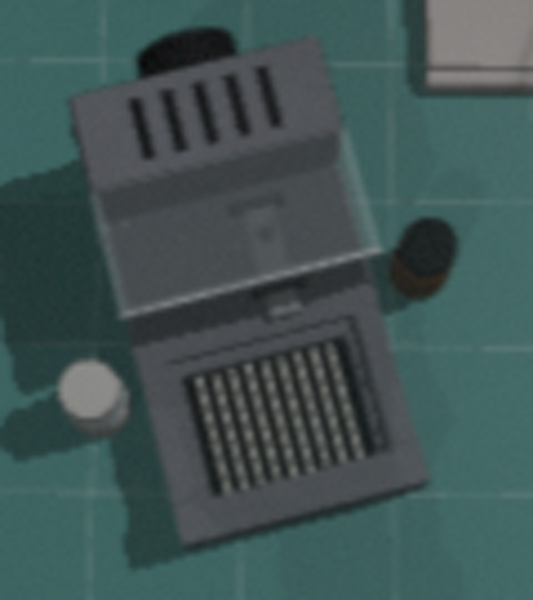

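View pics/c2.png

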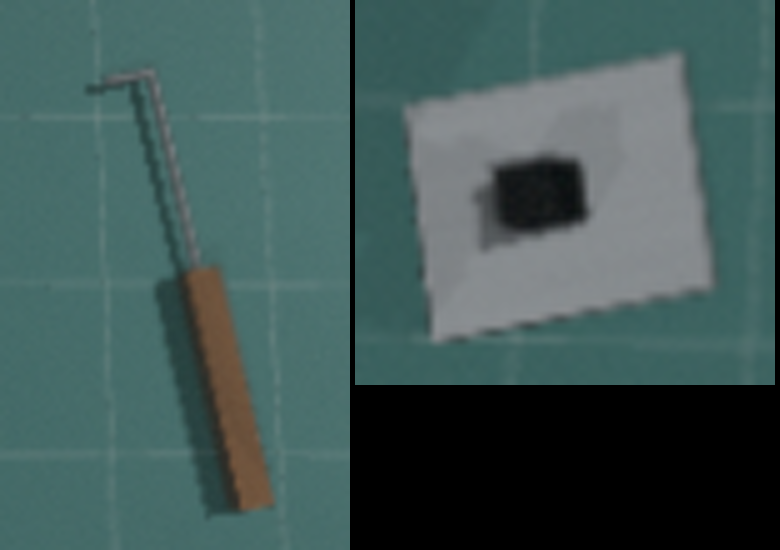

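View pics/c3.png

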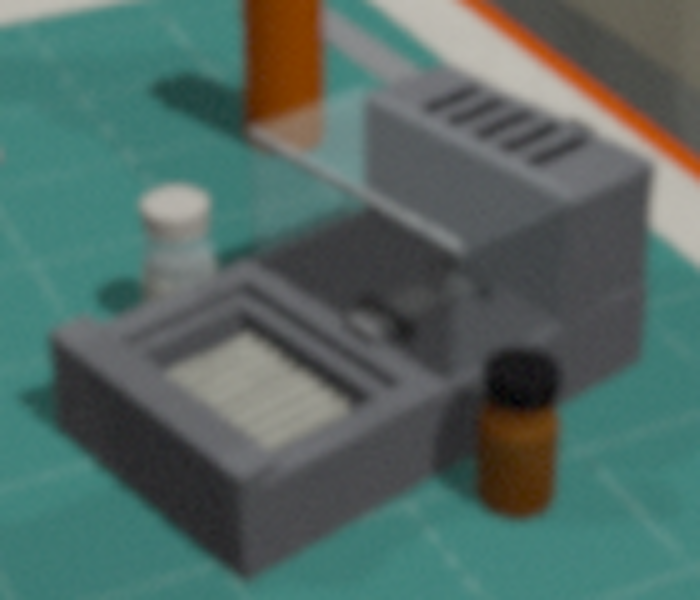

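```bash
cat > fit.py <<'E'
from h import *
from scipy.optimize import least_squares
T=load("a","top");S=load("a","side")
def c(x,y,s,ox,oy): return np.array([(x+.5)/s-.5+ox,(y+.5)/s-.5+oy])
obs=[]
for x,y,P in[(70,98,(215,80,128)),(318,38,(215,-80,128)),(340,130,(150,-80,128)),(100,190,(150,80,128)),(122,318,(70,80,133)),(380,250,(70,-80,133)),(185,545,(-64,80,63)),(428,483,(-64,-80,63))]:
    obs.append((T,c(x,y,4.4444,195,115),P))
for x,y,P in[(368,97,(150,80,128)),(650,168,(215,-80,128)),(435,68,(215,80,128)),(570,197,(150,-80,128)),(250,127,(70,80,133)),(465,250,(70,-80,133)),(248,482,(-64,-80,63)),(248,578,(-64,-80,0)),(55,337,(-64,80,63))]:
    obs.append((S,c(x,y,5,200,145),P))
def W(p,P):
    cs,sn=np.cos(p[2]),np.sin(p[2]);x,y,z=np.array(P)/1000
    return np.array([p[0]+cs*x-sn*y,p[1]+sn*x+cs*y,z])
if __name__=="__main__":
  for sel in((T,S),(T,),(S,)):
    o=[q for q in obs if any(q[0] is s for s in sel)]
    f=lambda p:np.concatenate([proj(d,W(p,P))-u for d,u,P in o])
    r=least_squares(f,[.47,0,.2],loss="soft_l1"); print(r.x.round(4))
    for q,e in zip(o,f(r.x).reshape(-1,2)): print(q[2],e.round(2))
E
python3 fit.py
```

```text
[ 0.5749 -0.0245  0.2701]
(215, 80, 128) [-0.77 -0.6 ]
(215, -80, 128) [ 0.17 -1.59]
(150, -80, 128) [ 1.61 -0.38]
(150, 80, 128) [-1.81  0.95]
(70, 80, 133) [ 0.34 -0.03]
(70, -80, 133) [ 0.82 -0.08]
(-64, 80, 63) [0.23 0.02]
(-64, -80, 63) [ 1.35 -1.07]
(150, 80, 128) [-1.7  -0.83]
(215, -80, 128) [ 1.84 -2.  ]
(215, 80, 128) [ 1.79 -1.84]
(150, -80, 128) [0.56 0.55]
(70, 80, 133) [-0.56  0.56]
(70, -80, 133) [-1.48 -0.67]
(-64, -80, 63) [-1.25 -0.43]
(-64, -80, 0) [-0.38  1.51]
(-64, 80, 63) [-1.46 -0.99]
[ 0.5738 -0.0228  0.2608]
(215, 80, 128) [-0.74 -0.65]
(215, -80, 128) [ 0.34 -1.14]
(150, -80, 128) [1.57 0.12]
(150, 80, 128) [-1.99  0.96]
(70, 80, 133) [-0.12  0.05]
(70, -80, 133) [0.51 0.52]
(-64, 80, 63) [-0.65  0.2 ]
(-64, -80, 63) [ 0.63 -0.37]
[ 0.5755 -0.0265  0.2787]
(150, 80, 128) [-1.71 -0.66]
(215, -80, 128) [ 2.07 -2.06]
(215, 80, 128) [ 1.66 -1.75]
(150, -80, 128) [0.98 0.57]
(70, 80, 133) [-0.42  0.83]
(70, -80, 133) [-0.84 -0.54]
(-64, -80, 63) [-0.29 -0.02]
(-64, -80, 0) [0.54 1.95]
(-64, 80, 63) [-1.12 -0.46]
```

Run:
```python
from cell import arm
from h import *
for n,k in(("top",6),("side",4)):
    L=[arm.get_image(n) for _ in range(k)]; d=L[0]; print(np.std([x["frame"][200,250] for x in L],axis=0), [x["eye"] for x in L][:2])
    d["avg"]=np.mean([x["frame"].astype(float) for x in L],axis=0); pickle.dump(d,open(f"pics/b_{n}.pkl","wb"))
    a=d["avg"][:,:,::-1]
    if n=="top":
        a=a[170:242,217:297]; s=10
    else: a=a[185:265,205:305]; s=8
    a=np.clip((a-20)*1.6,0,255).astype(np.uint8)
    cv2.imwrite(f"pics/d_{n}.png",cv2.resize(a,None,fx=s if n=="side" else 8.3,fy=s if n=="side" else 8.3,interpolation=cv2.INTER_CUBIC))
```

```text
[0.76376262 0.89752747 1.15470054] [array([ 0.42679856, -0.01374396,  1.08546605]), array([ 0.42679856, -0.01374396,  1.08546605])]
[0.8660254 0.8291562 1.5      ] [array([ 0.28691659, -0.74522227,  0.59703797]), array([ 0.28691659, -0.74522227,  0.59703797])]
```

View pics/d_top.png

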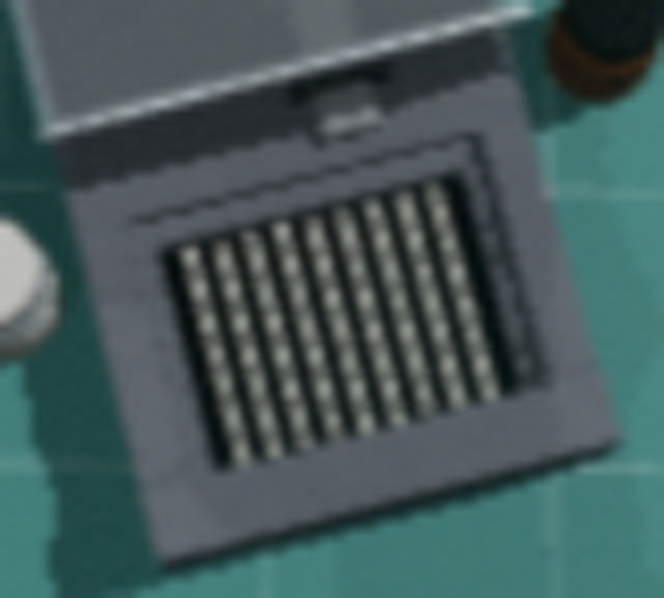

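View pics/d_side.png

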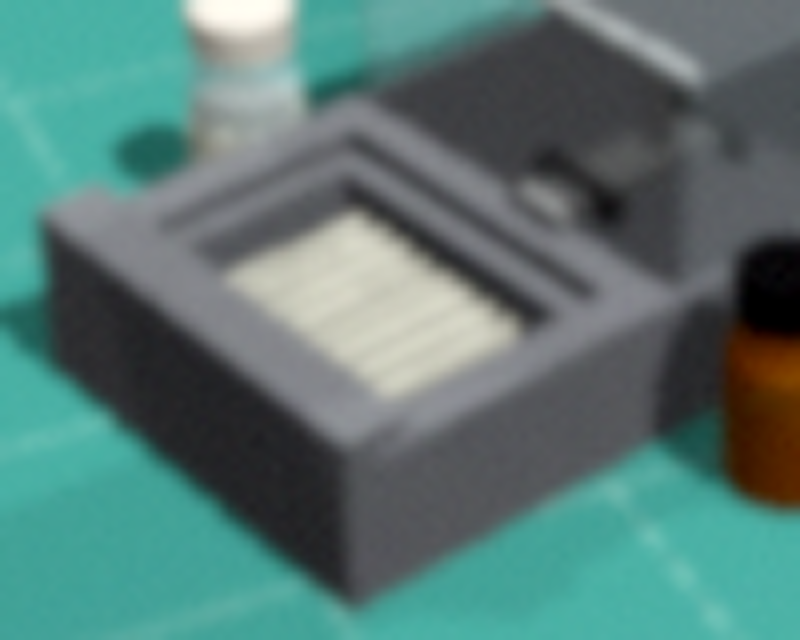

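```bash
cat > fit2.py <<'E'
from h import *
from fit import W
from scipy.optimize import least_squares
from scipy.ndimage import map_coordinates, gaussian_filter
def edge(g,a,b,sgn,half=2.5,n=40):
    """g grey image; a,b endpoints; sgn +1: brightens to the right of a->b (image normal (-dy,dx))"""
    a,b=np.array(a,float),np.array(b,float);t=(b-a)/np.linalg.norm(b-a);nn=np.array([-t[1],t[0]])
    s=np.arange(-half-1,half+1.01,.1);pts=[]
    for w in np.linspace(0,1,n):
        p=a+w*(b-a);q=p+s[:,None]*nn
        v=map_coordinates(g,[q[:,1],q[:,0]],order=3)
        gr=np.gradient(v)*sgn; gr[:8]=-9;gr[-8:]=-9
        i=gr.argmax(); pts.append(p+s[i]*nn)
    pts=np.array(pts,np.float32)
    vx,vy,x0,y0=cv2.fitLine(pts,cv2.DIST_HUBER,0,.01,.01).ravel()
    nr=np.array([-vy,vx]);r=(pts-[x0,y0])@nr
    return np.array([x0,y0]),nr,np.median(abs(r))
if __name__=="__main__":
    T=load("b","top");S=load("b","side")
    ct=lambda p:np.array([217+(p[0]+.5)/8.3-.5,170+(p[1]+.5)/8.3-.5])
    cs=lambda p:np.array([205+(p[0]+.5)/8-.5,185+(p[1]+.5)/8-.5])
    gr=lambda d:gaussian_filter(d["avg"].mean(2),.6)
    rd=lambda d:gaussian_filter(d["avg"][:,:,0],.6)
    L=[# d,chan,endpoints,sgn,name,model line
     (T,gr,ct,(175,556),(600,447),+1 *-1*-1,"nearlip",[(-64,70,63),(-64,-70,63)]),
     (T,rd,ct,(520,110),(600,365),+1,"rightrail",[(55,-80,53),(-35,-80,53)]),
     (T,rd,ct,(78,215),(130,430),-1,"leftrail",[(55,80,53),(-35,80,53)]),
     (T,gr,ct,(150,214),(460,138),-1,"farop",[(52,55,53),(52,-55,53)]),
     (T,gr,ct,(487,150),(548,375),+1,"rightop",[(45,-63,53),(-35,-63,53)]),
     (S,gr,cs,(70,225),(330,440),-1,"s_nearlip",[(-64,70,63),(-64,-70,63)]),
     (S,rd,cs,(80,380),(335,592),-1,"s_nearbot",[(-64,70,0),(-64,-70,0)]),
     (S,rd,cs,(380,592),(630,452),-1,"s_rightbot",[(-60,-80,0),(60,-80,0)]),
     (S,gr,cs,(370,145),(580,285),-1,"s_farop",[(52,58,53),(52,-55,53)]),
     (S,gr,cs,(175,222),(340,147),-1,"s_leftop",[(-30,63,53),(50,63,53)])]
    O=[]
    for d,ch,cc,a,b,sg,nm,ml in L:
        best=max((1,-1),key=lambda s:0) 
        g=ch(d);a,b=cc(a),cc(b);t=(b-a)/np.linalg.norm(b-a)
        # sgn here: + if right-hand normal side (-dy,dx) brighter
        m=(a+b)/2;nn=np.array([-t[1],t[0]])
        dv=map_coordinates(g,[[m[1]+2*nn[1],m[1]-2*nn[1]],[m[0]+2*nn[0],m[0]-2*nn[0]]],order=1)
        if nm in("nearlip","s_nearlip","farop","s_farop","s_leftop"): sg=-1
        elif nm=="rightop": sg=-1 
        else: sg=np.sign(dv[0]-dv[1])
        x0,nr,r=edge(g,a,b,sg); O.append((d,x0,nr,nm,ml)); print(nm,sg,"dv",dv.round(),"spread",round(float(r),2))
    for key in("both","top","side"):
        o=[q for q in O if key=="both" or (q[0] is T)==(key=="top")]
        f=lambda p:np.array([(proj(d,W(p,P))-x0)@nr for d,x0,nr,nm,ml in o for P in ml])
        r=least_squares(f,[.575,-.025,.27],loss="soft_l1",f_scale=.5);print(key,r.x.round(4))
        print({q[3]:e.round(2).tolist() for q,e in zip(o,f(r.x).reshape(-1,2))})
E
python3 fit2.py
```

```text
nearlip -1 dv [58. 78.] spread 0.06
rightrail 1.0 dv [75. 62.] spread 0.09
leftrail -1.0 dv [44. 78.] spread 0.05
farop -1 dv [76. 77.] spread 0.86
rightop -1 dv [58. 78.] spread 0.07
s_nearlip -1 dv [ 52. 103.] spread 0.04
s_nearbot 1.0 dv [53. 42.] spread 0.25
s_rightbot -1.0 dv [64. 73.] spread 0.46
s_farop -1 dv [88. 98.] spread 0.03
s_leftop -1 dv [ 94. 103.] spread 0.07
both [ 0.5741 -0.0231  0.2612]
{'nearlip': [0.19, 0.43], 'rightrail': [0.13, -0.03], 'leftrail': [-0.31, -0.2], 'farop': [1.34, -2.75], 'rightop': [-0.02, 0.13], 's_nearlip': [-0.26, -0.17], 's_nearbot': [-0.77, -0.17], 's_rightbot': [-0.28, -0.03], 's_farop': [0.39, 0.23], 's_leftop': [-0.17, 0.2]}
top [ 0.5748 -0.0227  0.2567]
{'nearlip': [-0.21, 0.26], 'rightrail': [0.1, 0.09], 'leftrail': [-0.34, -0.08], 'farop': [0.98, -2.93], 'rightop': [-0.04, 0.24]}
side [ 0.5736 -0.0235  0.2677]
{'s_nearlip': [0.06, -0.13], 's_nearbot': [-0.45, -0.13], 's_rightbot': [-0.05, -0.05], 's_farop': [0.64, 0.29], 's_leftop': [-0.04, 0.2]}
```

```bash
cat > meas.py <<'E'
from h import *
def rectw(d,mask,z,off):
    n,l,st,_=cv2.connectedComponentsWithStats(mask.astype(np.uint8));i=1+st[1:,4].argmax()
    c,_=cv2.findContours((l==i).astype(np.uint8),cv2.RETR_EXTERNAL,cv2.CHAIN_APPROX_NONE);c=max(c,key=cv2.contourArea).reshape(-1,2)+np.array(off)
    w=np.array([onz(d,u,v,z)[:2] for u,v in c],np.float32)*1000
    (cx,cy),(a,b),ang=cv2.minAreaRect(w); return cx,cy,a,b,ang,st[i,4]
if __name__=="__main__":
    for n in("top","side"):
        d=load("b",n);A=d["avg"].astype(np.uint8);hsv=cv2.cvtColor(A,cv2.COLOR_RGB2HSV)
        if n=="top": x0,x1,y0,y1=90,150,210,265;r=330,400,170,280
        else: x0,x1,y0,y1=150,210,150,195;r=225,360,280,384
        h=hsv[y0:y1,x0:x1]
        m=(h[:,:,1]<60)
        blk=(h[:,:,2]<50)
        m=cv2.morphologyEx((m|blk).astype(np.uint8),cv2.MORPH_CLOSE,np.ones((5,5)))
        print(n,"cover",np.round(rectw(d,m,.008,(x0,y0)),2)); print("grip dark@44",np.round(rectw(d,blk,.044,(x0,y0)),2))
        h=hsv[r[2]:r[3],r[0]:r[1]];m=(h[:,:,0]<25)&(h[:,:,1]>90)
        print("handle@24",np.round(rectw(d,m,.024,(r[0],r[2])),2)); print("handle@12",np.round(rectw(d,m,.012,(r[0],r[2])),2))
    T,S=load("b","top"),load("b","side")
    c2=lambda x,y:((x+.5)/5-.5+330,(y+.5)/5-.5+170)
    print("bend",onz(T,*c2(152,71),.012)*1000,"tip",onz(T,*c2(104,80),.012)*1000,"shaft",onz(T,*c2(196,262),.012)*1000)
    c7=lambda x,y:((x-355+.5)/7-.5+90,(y+.5)/7-.5+210)
    q=np.array([onz(T,*c7(*p),.008)*1000 for p in((408,105),(683,52),(713,288),(434,342))]);print(q[:,:2].round(1),q.mean(0))
    q=np.array([onz(T,*c7(*p),.044)*1000 for p in((500,165),(577,155),(587,217),(507,232))]);print("grip",q[:,:2].round(1),q.mean(0))
E
python3 meas.py
```

```text
top cover [ 488.24  384.5   106.81  123.94   11.86 1449.  ]
grip dark@44 [488.64 379.58  25.75  33.77  14.71 105.  ]
handle@24 [ 468.25 -360.94  136.07   18.26   11.1   298.  ]
handle@12 [ 468.72 -364.86  137.61   18.46   11.1   298.  ]
side cover [488.59 383.7  108.33 145.05  11.46 611.  ]
grip dark@44 [484.45 352.23  68.4   22.18  76.66  68.  ]
handle@24 [ 466.33 -370.88  142.79   30.64   10.89 1285.  ]
handle@12 [ 470.09 -363.05  145.78   31.28   10.89 1285.  ]
bend [ 656.01191053 -327.99045749   12.        ] tip [ 650.28079257 -298.78250295   12.        ] shaft [ 541.70842743 -349.16938185   12.        ]
[[527.9 452.1]
 [551.8 334.9]
 [453.3 316.3]
 [429.1 433.4]] [490.52849678 384.19321457   8.        ]
grip [[500.6 396.2]
 [505.1 364.5]
 [480.1 358.7]
 [473.6 391.3]] [489.84060589 377.66464638  44.        ]
```

```bash
cat > m.py <<'E'
from h import *
from cell import arm
EX,EY,EW=.5741,-.0231,.2625
FL=Ro.from_euler("z",np.pi)*Ro.from_euler("x",np.pi)
def q(R): return np.roll(R.as_quat(),1)
def tq(yaw,tilt=0): return q(Ro.from_euler("z",yaw)*Ro.from_euler("y",tilt)*FL)
def ex(x,y,z):
    c,s=np.cos(EW),np.sin(EW);x,y=x/1000,y/1000
    return np.array([EX+c*x-s*y,EY+s*x+c*y,z/1000])
def st(m=""):
    s=arm.get_state();print(m,"t",round(s["time"],2),"tcp",s["tool_pos"].round(4),"F",s["contact_force"].round(2),"op",round(s["opening"],3));return s
E
python3 - <<'E'
from m import *
C=[.4902,.3842];a=.197
print([arm.inverse_kinematics([C[0],C[1],z],tq(y)) for z,y in((.15,a+np.pi/2),(.15,a-np.pi/2),(.15,a),(.012,a))])
yy=a+np.pi/2
# pick half turn nearest current
arm.move_pose([C[0],C[1],.10],tq(a-np.pi/2)); s=st();print(s["q"].round(2))
E
```

```text
[array([-0.50047249,  0.49112331, -0.35514947,  1.73442883,  0.20268842,
        0.95215694,  2.40342353]), array([-0.97066066,  0.47586862,  0.27663628,  1.76922043, -0.15814157,
        0.91817744, -0.42990911]), array([-0.74118062,  0.46608974, -0.03160081,  1.75236337,  0.01780153,
        0.92341623,  0.98764698]), array([-0.72743901,  0.64900855, -0.05071382,  1.82286076,  0.04929974,
        0.67093462,  0.96131613])]
 t 1.9 tcp [0.4892 0.3868 0.1005] F [-1.5  -0.42 -0.32] op 1.003
[-0.96  0.54  0.25  1.8  -0.18  0.82 -0.41]
```

```bash
python3 - <<'E'
from m import *
arm.dwell(.2); st()
snap(arm,"top","e");snap(arm,"side","e")
E
python3 - <<'E'
from h import *
for n,(x,y) in(("top",(119,238)),("side",(178,168))):
    d=load("e",n);p=proj(d,[.4902,.3842,.1]);x,y=p.astype(int)
    cv2.imwrite(f"pics/e_{n}z.png",cv2.resize(d["frame"][max(0,y-50):y+50,max(0,x-60):x+60,::-1],None,fx=5,fy=5,interpolation=cv2.INTER_CUBIC));print(p,x-60,y-50)
E
```

```text
t 2.1 tcp [0.4895 0.3858 0.1004] F [ 0.53 -0.42 -0.19] op 1.0
[106.46970288 235.47937594] 46 185
[174.61822547 147.75140136] 114 97
```

View pics/e_sidez.png

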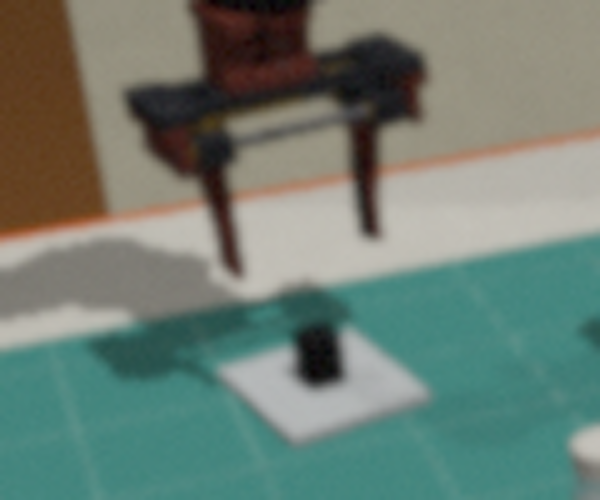

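View pics/e_topz.png

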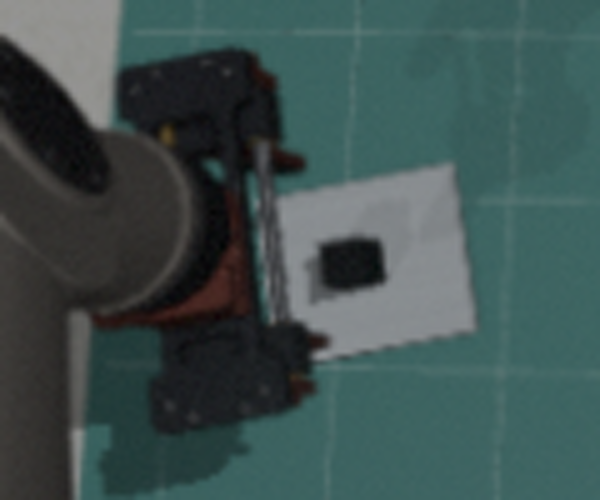

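Run:
```python
from m import *
C=[.4902,.3842];a=.197
arm.move_l([C[0],C[1],.016],tq(a-np.pi/2),speed=.12); arm.dwell(.2); st()
arm.move_gripper(.2,squeeze=6); arm.dwell(.15); s=st("sq1")
arm.move_gripper(.55); 
arm.move_l([C[0],C[1],.06],speed=.15)
arm.move_l([C[0],C[1],.06],tq(a),speed=.15)
print(arm.get_state()["q"].round(2));st()
```

```text
t 3.25 tcp [0.4907 0.3846 0.0169] F [ 0.25  0.51 -0.15] op 0.998
sq1 t 4.37 tcp [0.4902 0.3842 0.016 ] F [ 0.13 -0.33 -0.13] op 0.298
[-0.64  0.59 -0.16  1.8   0.13  0.77  0.89]
 t 7.08 tcp [0.4901 0.3841 0.0597] F [-0.39  0.03 -0.56] op 0.55
```

```bash
python3 - <<'E'
from m import *
C=[.4902,.3842];a=.197
arm.move_l([C[0],C[1],.013],tq(a),speed=.1); arm.dwell(.2); st()
arm.move_gripper(.15,squeeze=40); arm.dwell(.2); s=st("grip"); print(Ro.from_quat(np.roll(s["tcp_rot"],-1)).as_matrix().round(3))
arm.move_l([C[0],C[1],.2],speed=.25); s=st("lift")
p=ex(16,0,150);print(p)
arm.move_l(p,tq(EW,-.2),speed=.25); arm.dwell(.3);st("over")
snap(arm,"top","f");snap(arm,"side","f")
E
python3 - <<'E'
from h import *
for n,(x,y) in(("top",(258,195)),("side",(265,200))):
    d=load("f",n)
    cv2.imwrite(f"pics/f_{n}z.png",cv2.resize(d["frame"][y-60:y+60,x-75:x+75,::-1],None,fx=5,fy=5,interpolation=cv2.INTER_CUBIC))
E
```

```text
t 7.9 tcp [0.4906 0.3846 0.0138] F [ 0.57 -0.21 -0.22] op 0.551
grip t 8.57 tcp [0.4903 0.3842 0.0132] F [ 0.28 -0.41  3.26] op 0.294
[[-0.981 -0.196  0.   ]
 [-0.196  0.981 -0.   ]
 [-0.    -0.    -1.   ]]
lift t 9.47 tcp [0.4893 0.3833 0.1982] F [-0.45  0.57 -1.42] op 0.294
[ 0.58955191 -0.01894807  0.15      ]
over t 11.6 tcp [ 0.5896 -0.0184  0.1501] F [-0.25 -0.71 -1.87] op 0.294
```

View pics/f_sidez.png

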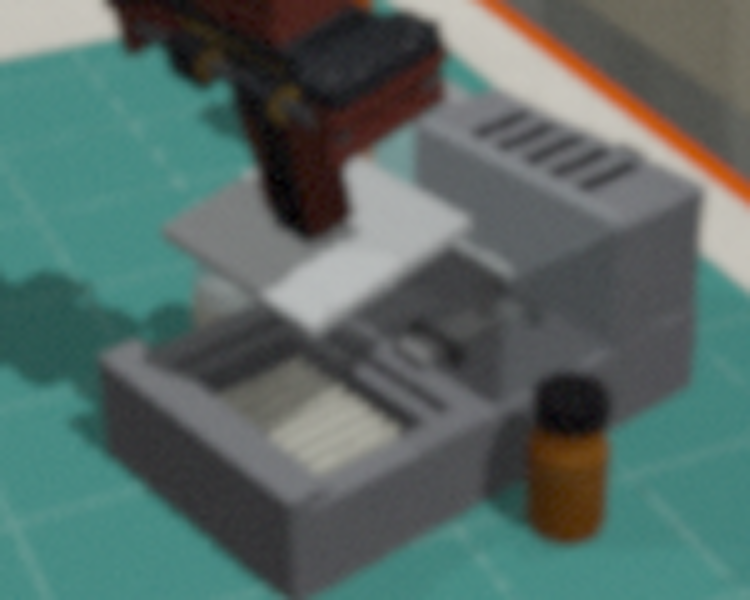

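View pics/f_topz.png

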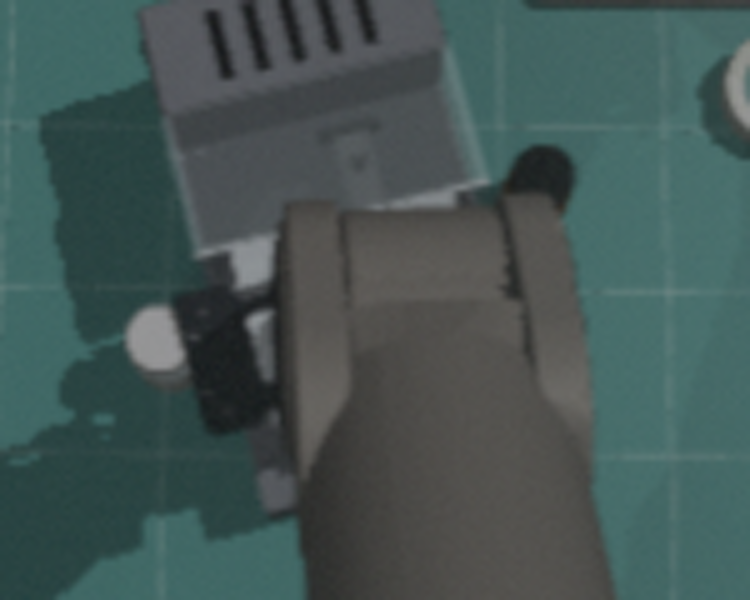

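Run:
```python
from h import *
EW=.2625
d=load("f","side");R=(Ro.from_euler("z",EW)*Ro.from_euler("y",-.2)).as_matrix()
o=np.array([.5896,-.0184,.1501])-R@[0,0,.0132]
for P in[(-50,60,8),(-50,60,0),(-50,-60,8),(-50,-60,0),(50,-60,8),(50,-60,0),(50,60,8)]:
    u=proj(d,o+R@(np.array(P)/1000)); print(P,((u-[190,140]+.5)*5-.5).round(0), u.round(1))
T=load("f","top");print(proj(T,o+R@[.05,.06,.008]),proj(T,o+R@[.05,-.06,.008]))
```

```text
(-50, 60, 8) [160. 227.] [221.5 185.1]
(-50, 60, 0) [163. 240.] [222.2 187.6]
(-50, -60, 8) [310. 327.] [251.6 205. ]
(-50, -60, 0) [313. 340.] [252.3 207.6]
(50, -60, 8) [470. 218.] [283.6 183.2]
(50, -60, 0) [472. 231.] [284.  185.8]
(50, 60, 8) [312. 132.] [252.1 166. ]
[228.98053728 183.97446588] [274.00668072 172.52146787]
```

```bash
cat >> m.py <<'E'
def cov(th,xn,zn,y=0,h=.0132,raised=0):
    o=ex(xn+50*np.cos(th),y,zn+50*np.sin(th))
    R=Ro.from_euler("z",EW)*Ro.from_euler("y",-th)
    return o+R.apply([0,0,h]),tq(EW,-th)
E
python3 - <<'E'
from m import *
arm.move_l(*cov(.2,-35,80),speed=.15)
r=arm.move_l(*cov(.2,-35,47.2),speed=.06,force_limit=8);arm.dwell(.25);s=st(f"down {r}");print(cov(.2,-35,47.2)[0])
if not r:
    r=arm.move_l(*cov(.2,-49,47),speed=.03,force_limit=6);arm.dwell(.25);st(f"slide {r}");print(cov(.2,-49,47)[0])
snap(arm,"side","g")
d=load("g","side");cv2.imwrite("pics/gz.png",cv2.resize(d["frame"][140:265,190:340,::-1],None,fx=5,fy=4.8,interpolation=cv2.INTER_CUBIC))
E
```

```text
down False t 13.12 tcp [ 0.5853 -0.0201  0.0704] F [-0.51 -0.64 -1.64] op 0.297
[ 0.58509103 -0.02014671  0.07007035]
slide False t 13.98 tcp [ 0.5717 -0.0237  0.0699] F [ 0.32 -0.09 -2.95] op 0.292
[ 0.57157061 -0.02377965  0.06987035]
```

View pics/gz.png

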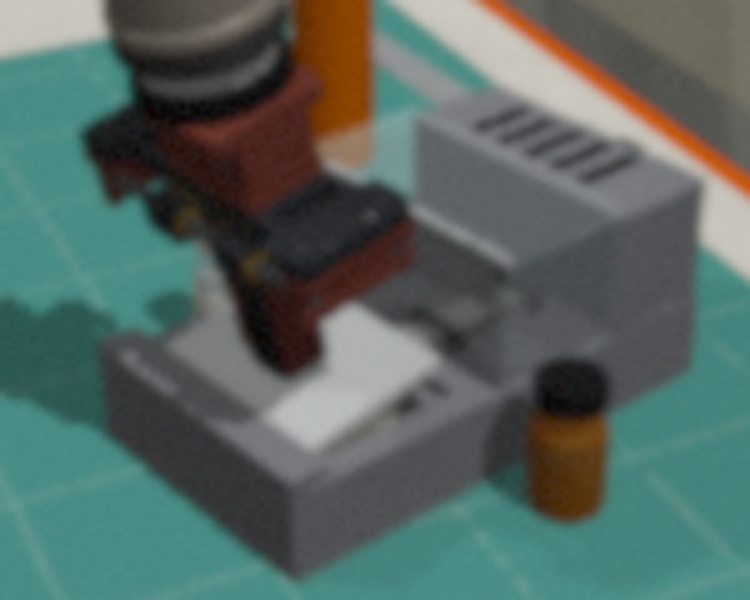

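Tucked: in this view the near edge goes under the lip (around (160,345)–(320,450)) and the far edge is raised, with no contact force. Now I lower it level.

Run:
```python
from m import *
for th,xn,zn in((.13,-49.2,46.3),(.07,-49.6,46),(.0,-50,45.8)):
    r=arm.move_l(*cov(th,xn,zn),speed=.03,force_limit=8);s=st(f"{th} {r}")
    if r: break
arm.dwell(.25);s=st();print(cov(0,-50,45.8)[0],s["wrist_torque"].round(2))
snap(arm,"side","i")
d=load("i","side");cv2.imwrite("pics/iz.png",cv2.resize(d["frame"][140:265,190:340,::-1],None,fx=5,fy=4.8,interpolation=cv2.INTER_CUBIC))
```

```text
0.13 False t 14.32 tcp [ 0.5734 -0.023   0.0658] F [-0.46  0.05 -2.58] op 0.289
0.07 False t 14.58 tcp [ 0.5733 -0.0232  0.0624] F [ 0.39 -0.73 -2.37] op 0.294
0.0 False t 14.86 tcp [ 0.5736 -0.0233  0.0586] F [-0.58 -1.3  -1.98] op 0.293
 t 15.11 tcp [ 0.5732 -0.0237  0.059 ] F [-0.3  -1.1  -0.96] op 0.295
[ 0.5741 -0.0231  0.059 ] [0.07 0.   0.06]
```

View pics/iz.png

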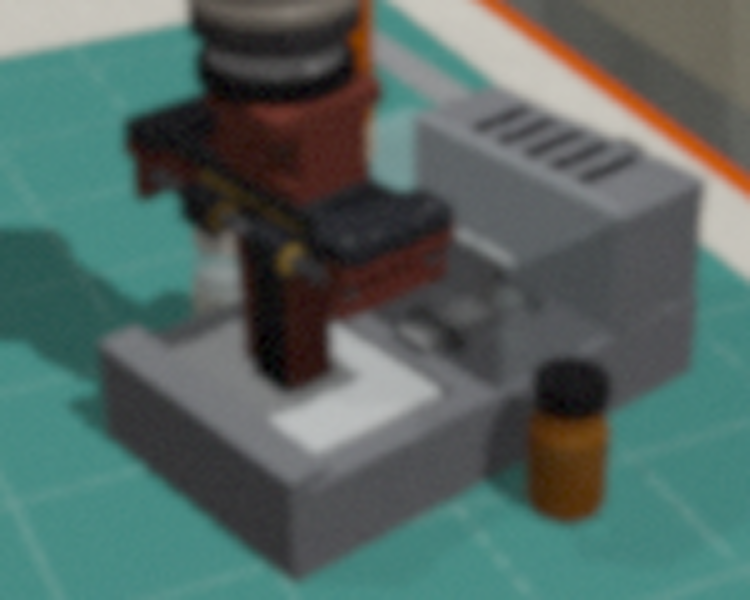

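Run:
```python
from m import *
r=arm.move_l(*cov(0,-50,45.0),speed=.01,force_limit=6);arm.dwell(.1);st(f"seat {r}")
arm.move_gripper(.6);arm.dwell(.1);st("open")
p=arm.get_state()["tool_pos"]
arm.move_l([p[0],p[1],.2],speed=.2)
# head toward rod
arm.move_l([.46,-.2,.2],tq(.187),speed=.4);st()
for n in("top","side"): snap(arm,n,"j")
d=load("j","side");cv2.imwrite("pics/jz.png",cv2.resize(d["frame"][140:265,190:340,::-1],None,fx=5,fy=4.8,interpolation=cv2.INTER_CUBIC))
d=load("j","top");cv2.imwrite("pics/jt.png",cv2.resize(d["frame"][170:242,217:297,::-1],None,fx=8.3,fy=8.3,interpolation=cv2.INTER_CUBIC))
```

```text
seat False t 15.51 tcp [ 0.5741 -0.0231  0.0582] F [-0.28 -0.47 -3.41] op 0.298
open t 16.23 tcp [ 0.5741 -0.0231  0.0582] F [ 0.08 -0.34  0.17] op 0.603
 t 17.76 tcp [ 0.4591 -0.2002  0.1992] F [ 0.78  0.25 -0.02] op 0.603
```

View pics/jz.png

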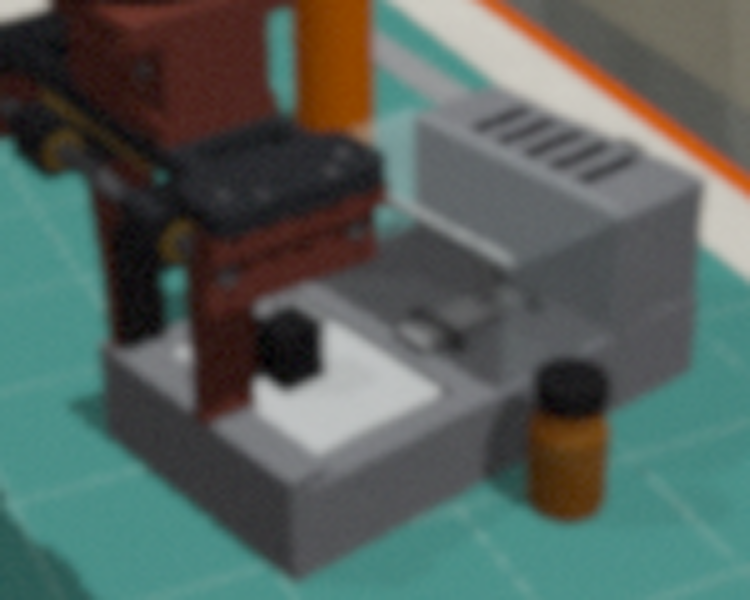

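View pics/jt.png

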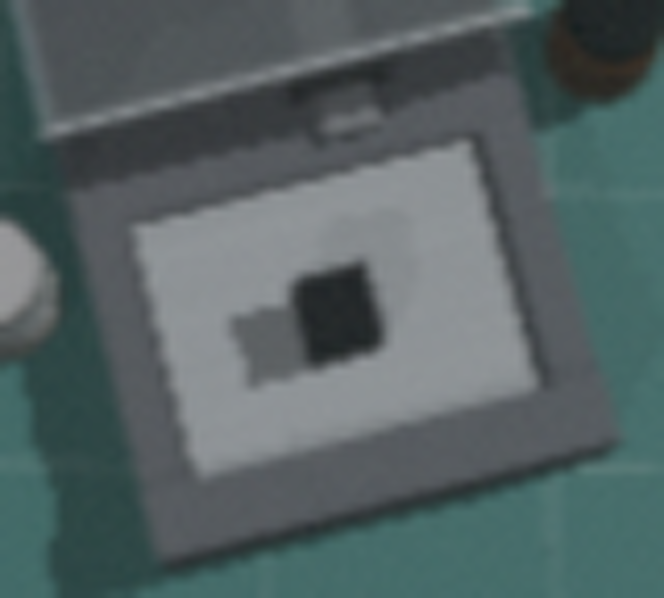

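Run:
```python
from m import *
G=[.4788,-.3601]
arm.move_l([G[0],G[1],.12],tq(.187),speed=.3)
arm.move_l([G[0],G[1],.004],speed=.15,force_limit=8);arm.dwell(.25);st("dn")
arm.move_gripper(.08,squeeze=50);arm.dwell(.15);st("grip")
arm.move_l([G[0],G[1],.10],speed=.2);arm.dwell(.4);s=st("lift");print(Ro.from_quat(np.roll(s["tcp_rot"],-1)).as_matrix().round(3))
for n in("top","side"): snap(arm,n,"k")
for n,(x,y) in(("top",(370,220)),("side",(310,290))):
    d=load("k",n);cv2.imwrite(f"pics/k{n}.png",cv2.resize(d["frame"][y-60:y+60,x-80:x+80,::-1],None,fx=5,fy=5,interpolation=cv2.INTER_CUBIC))
R=(Ro.from_euler("z",.187)).as_matrix()
for n,(x,y) in(("top",(370,220)),("side",(310,290))):
    d=load("k",n)
    for P in((190,0,12),(190,29,12)):
        w=s["tool_pos"]+R@((np.array(P)-[10,0,4])/1000); u=proj(d,w);print(n,P,u.round(1),((u-[x-80,y-60]+.5)*5-.5).round())
```

```text
dn t 19.78 tcp [ 0.4793 -0.3604  0.0048] F [-0.77  0.4   0.28] op 0.597
grip t 20.54 tcp [ 0.4787 -0.3602  0.0039] F [-0.2  -0.43 -0.68] op 0.221
lift t 21.57 tcp [ 0.4785 -0.3599  0.0993] F [-0.61  0.96 -2.  ] op 0.224
[[-0.983 -0.186 -0.001]
 [-0.186  0.983  0.001]
 [ 0.001  0.001 -1.   ]]
top (190, 0, 12) [369.2 176.8] [398.  86.]
top (190, 29, 12) [359.  178.7] [347.  95.]
side (190, 0, 12) [349.6 267.3] [600. 188.]
side (190, 29, 12) [338.3 258.9] [544. 146.]
```

View pics/ktop.png

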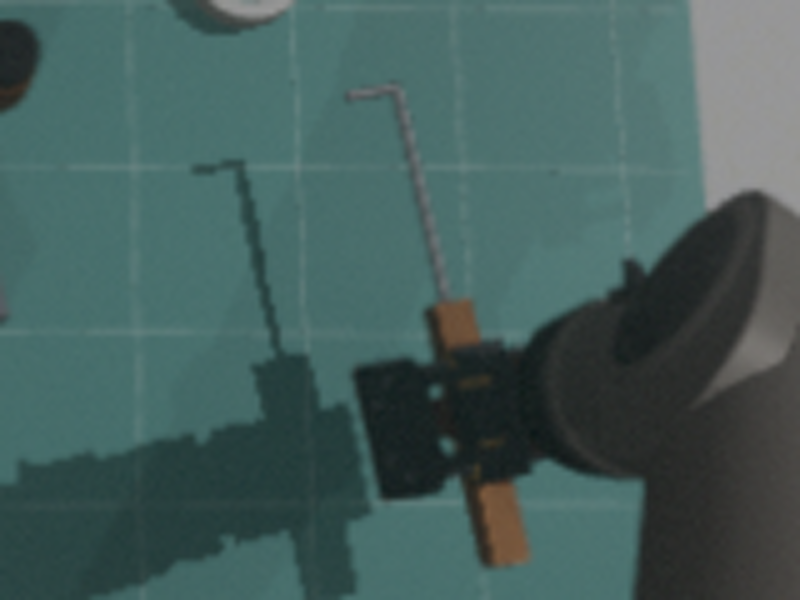

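View pics/kside.png

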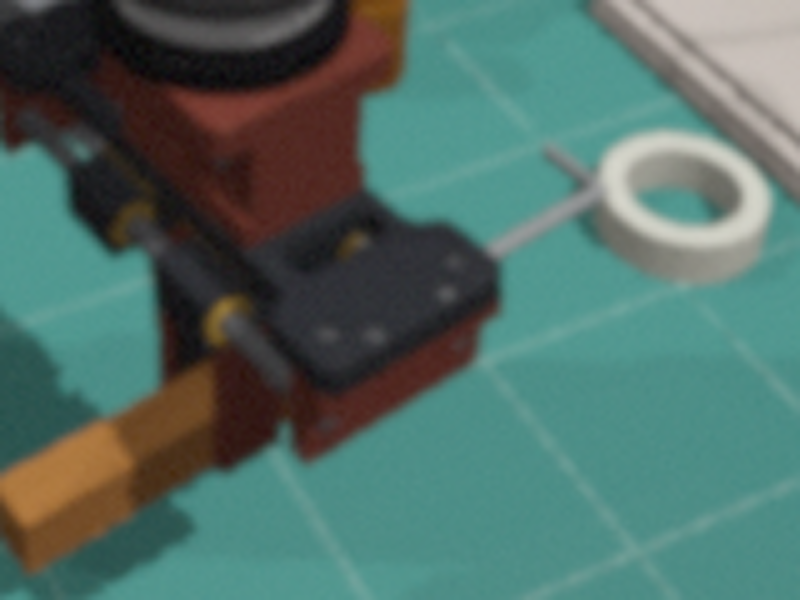

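```bash
cat >> m.py <<'E'
def bend(x,y,z=82): return ex(x-180,y,z-8)
E
python3 - <<'E'
from m import *
p=arm.get_state()["tool_pos"]
arm.move_l([p[0],p[1],.19],speed=.3)
arm.move_l(bend(45,-63,200),tq(EW),speed=.3)
arm.move_l(bend(45,-63),speed=.15);arm.dwell(.4);s=st("pre")
for n in("top","side"): snap(arm,n,"l")
for n,(x,y) in(("top",(262,195)),("side",(270,210))):
    d=load("l",n);cv2.imwrite(f"pics/l{n}.png",cv2.resize(d["frame"][y-60:y+60,x-80:x+80,::-1],None,fx=5,fy=5,interpolation=cv2.INTER_CUBIC))
    for P in(ex(45,-63,82),ex(45,-34,82),ex(115,-20,98)): u=proj(d,P);print(n,((u-[x-80,y-60]+.5)*5-.5).round())
E
```

```text
pre t 24.42 tcp [ 0.4603 -0.119   0.0743] F [-0.37  0.44 -0.57] op 0.224
top [471. 255.]
top [421. 268.]
top [364. 148.]
side [441. 315.]
side [402. 290.]
side [486. 204.]
```

View pics/ltop.png

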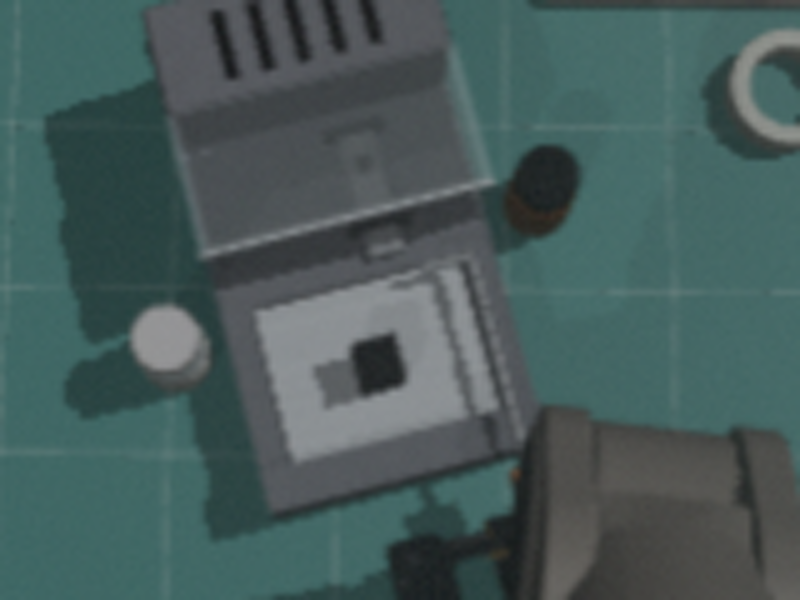

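View pics/lside.png

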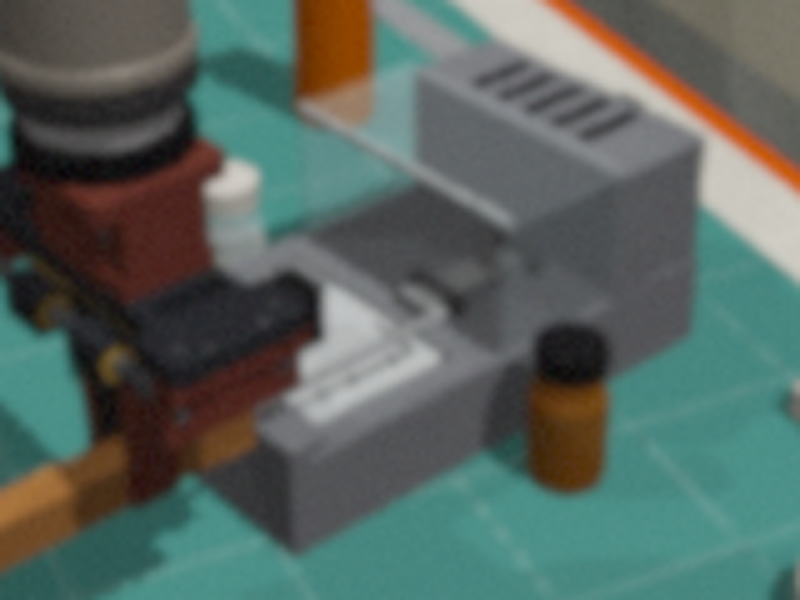

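Run:
```python
from m import *
r=arm.move_l(bend(133,-63),speed=.08,force_limit=5);arm.dwell(.2);st(f"in {r}");print(bend(133,-63))
if not r:
    r=arm.move_l(bend(133,-36),speed=.05,force_limit=4);arm.dwell(.2);st(f"side {r}");print(bend(133,-36))
for n in("top","side"): snap(arm,n,"n")
for n,(x,y) in(("top",(262,195)),("side",(270,210))):
    d=load("n",n);cv2.imwrite(f"pics/n{n}.png",cv2.resize(d["frame"][y-60:y+60,x-80:x+80,::-1],None,fx=5,fy=5,interpolation=cv2.INTER_CUBIC))
```

```text
in False t 25.97 tcp [ 0.5448 -0.0963  0.0741] F [ 0.01  0.46 -0.42] op 0.224
[ 0.54505825 -0.09613819  0.074     ]
side False t 26.86 tcp [ 0.5381 -0.0705  0.074 ] F [-0.62 -0.04 -1.38] op 0.22
[ 0.53805187 -0.07006309  0.074     ]
```

View pics/ntop.png

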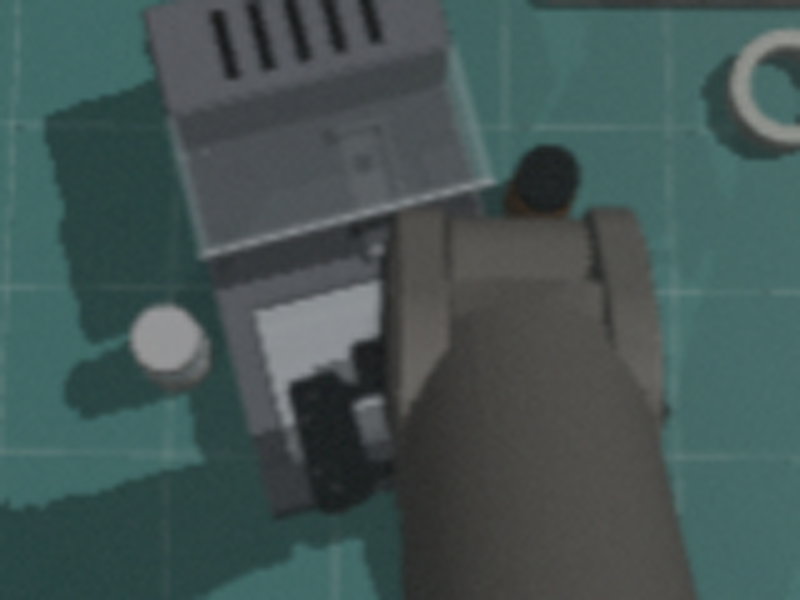

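View pics/nside.png

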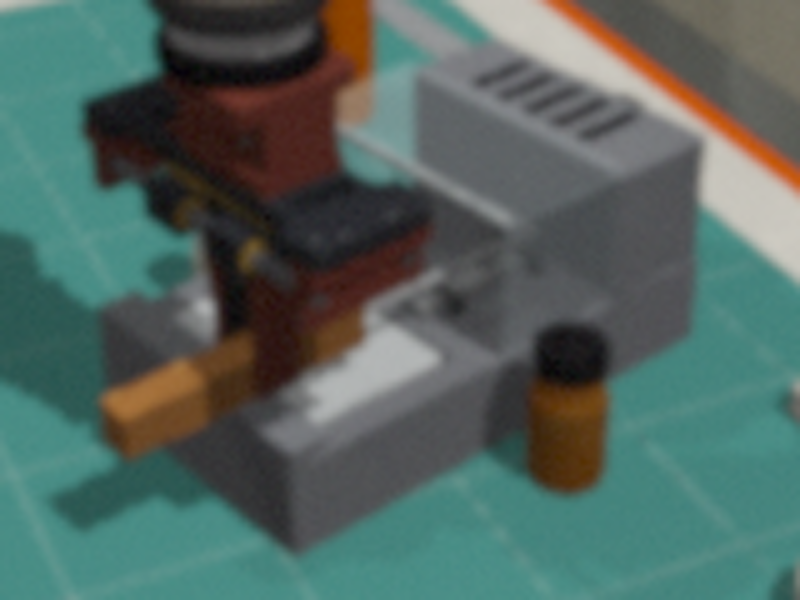

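Run:
```python
from m import *
r=arm.move_l(bend(120,-36),speed=.04,force_limit=15);st(f"a {r}")
r=arm.move_l(bend(91,-36),speed=.04,force_limit=12);s=st(f"pull {r}");arm.dwell(.3);s=st()
d=s["tool_pos"]-ex(0,0,0);c,sn=np.cos(EW),np.sin(EW);print("bend x",1000*(c*d[0]+sn*d[1])+180,"y",1000*(-sn*d[0]+c*d[1]))
for n in("top","side"): snap(arm,n,"o")
for n,(x,y) in(("top",(262,195)),("side",(270,210))):
    d=load("o",n);cv2.imwrite(f"pics/o{n}.png",cv2.resize(d["frame"][y-60:y+60,x-80:x+80,::-1],None,fx=5,fy=5,interpolation=cv2.INTER_CUBIC))
```

```text
a False t 27.43 tcp [ 0.5251 -0.0736  0.0741] F [ 0.06  0.29 -1.07] op 0.225
pull False t 28.31 tcp [ 0.4996 -0.0806  0.0748] F [ 6.98  1.48 -3.66] op 0.227
 t 28.61 tcp [ 0.4996 -0.0806  0.0747] F [ 7.5   0.43 -3.8 ] op 0.227
bend x 93.12475572850106 y -36.21157007597502
```

View pics/otop.png

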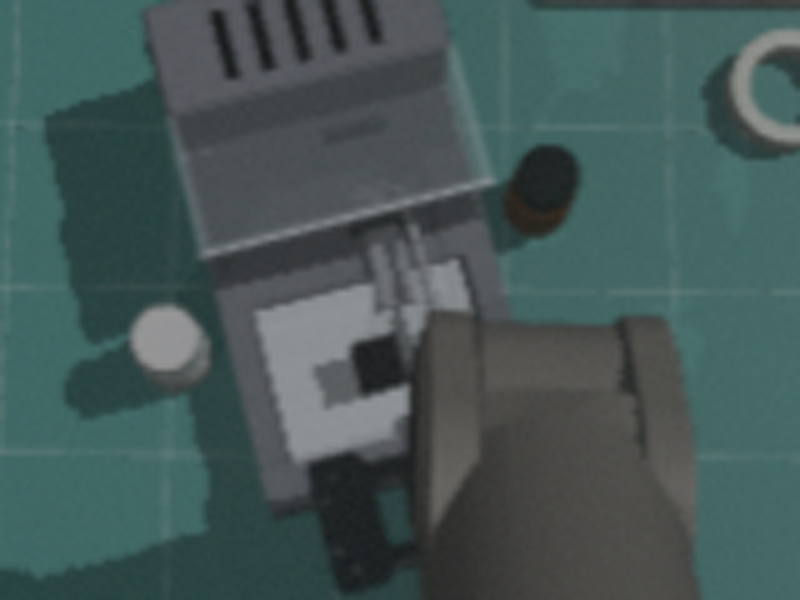

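View pics/oside.png

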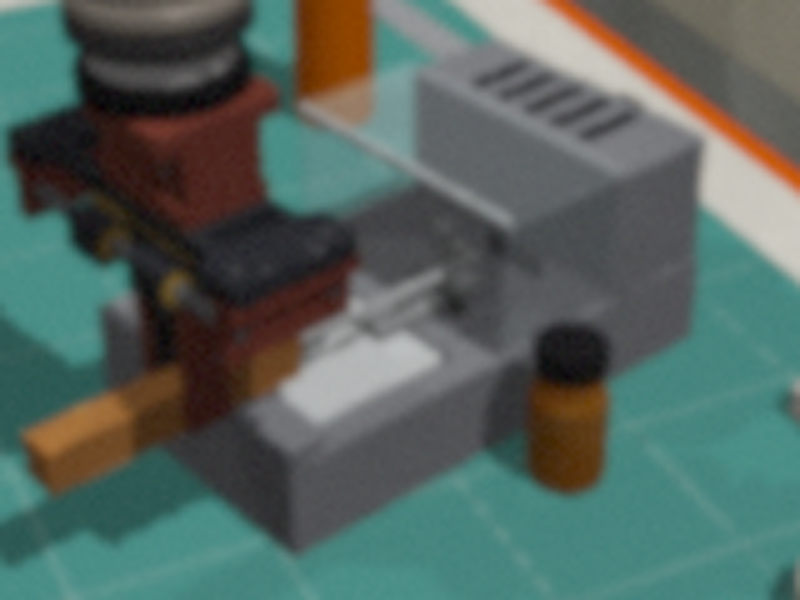

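Run:
```python
from m import *
r=arm.move_l(bend(89,-36),speed=.03,force_limit=10);s=st(f"pull2 {r}")
d=s["tool_pos"]-ex(0,0,0);c,sn=np.cos(EW),np.sin(EW);print("bend x",1000*(c*d[0]+sn*d[1])+180)
arm.move_l(bend(100,-36),speed=.05);arm.dwell(.1);st("back")
arm.move_l(bend(100,-63),speed=.08,force_limit=4);arm.dwell(.1);st("aside")
arm.move_l(bend(45,-63),speed=.1,force_limit=5);st("out")
arm.move_l(bend(40,-63,200),speed=.2)
arm.move_l([.4788,-.3601,.13],tq(.187),speed=.3);arm.dwell(.3);st()
for n in("top","side"): snap(arm,n,"p")
for n,(x,y) in(("top",(257,206)),("side",(270,210))):
    d=load("p",n);h=36 if n=="top" else 60;w=40 if n=="top" else 80;s=8.3 if n=="top" else 5
    cv2.imwrite(f"pics/p{n}.png",cv2.resize(d["frame"][y-h:y+h,x-w:x+w,::-1],None,fx=s,fy=s,interpolation=cv2.INTER_CUBIC))
    for P in(ex(32,-20,61),ex(32,-10,61),ex(32,-30,61),ex(62,-20,61)):u=proj(d,P);print(n,((u-[x-w,y-h]+.5)*s-.5).round())
```

```text
pull2 False t 28.96 tcp [ 0.4994 -0.0808  0.0753] F [11.12  2.67 -4.74] op 0.227
bend x 92.86937830874265
back t 29.43 tcp [ 0.5052 -0.0789  0.0737] F [ 0.42 -0.07 -1.66] op 0.229
aside t 30.01 tcp [ 0.513  -0.1045  0.0739] F [ 0.52 -1.06 -1.13] op 0.227
out t 30.71 tcp [ 0.4608 -0.1188  0.0743] F [ 0.38 -0.49 -1.98] op 0.225
 t 32.73 tcp [ 0.4793 -0.3591  0.1305] F [-0.68 -0.39  0.06] op 0.224
top [376. 214.]
top [348. 221.]
top [405. 206.]
top [354. 130.]
side [364. 322.]
side [351. 314.]
side [377. 331.]
side [409. 301.]
```

View pics/ptop.png

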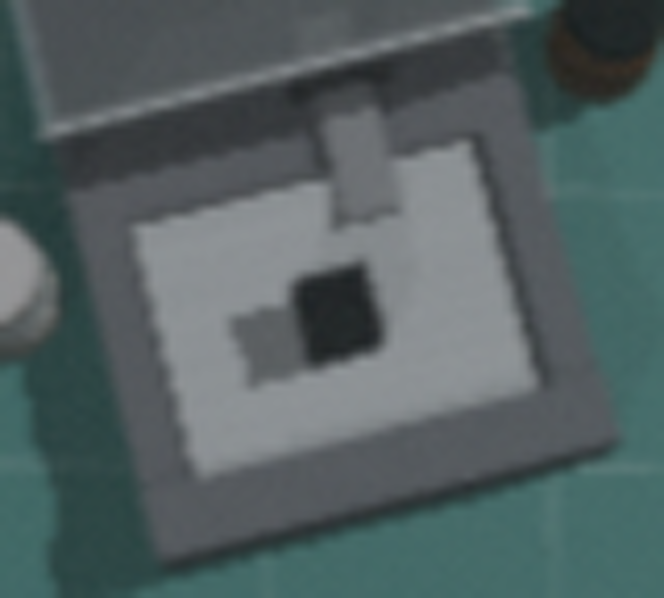

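View pics/pside.png

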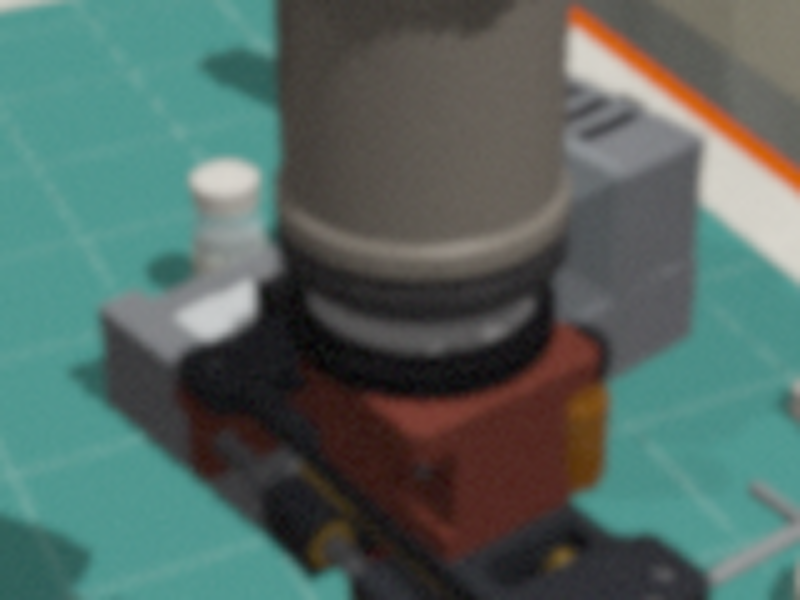

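View pics/p_side.png

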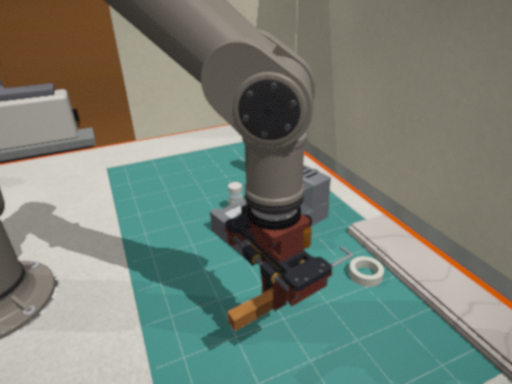

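Run:
```python
from m import *
r=arm.move_l([.4788,-.3601,.0045],speed=.08,force_limit=6);arm.dwell(.3);st(f"down {r}")
arm.move_gripper(.5);arm.dwell(.2);st("open")
p=arm.get_state()["tool_pos"]
arm.move_l([p[0],p[1],.2],speed=.2)
arm.move_l([.45,-.30,.32],speed=.3) 
arm.dwell(.3);st()
for n in("top","side"): snap(arm,n,"r")
```

```text
down False t 34.85 tcp [ 0.4789 -0.3601  0.0046] F [-0.37  0.15 -2.  ] op 0.218
open t 35.63 tcp [ 0.4788 -0.3601  0.0045] F [0.28 0.2  0.27] op 0.501
 t 37.67 tcp [ 0.4496 -0.3002  0.3186] F [ 0.6  -0.98 -0.33] op 0.504
```

View pics/r_top.png

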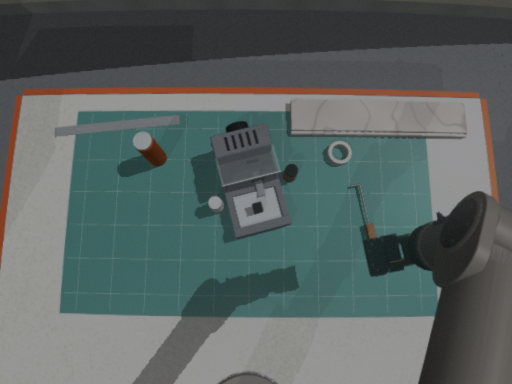

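View pics/r_side.png

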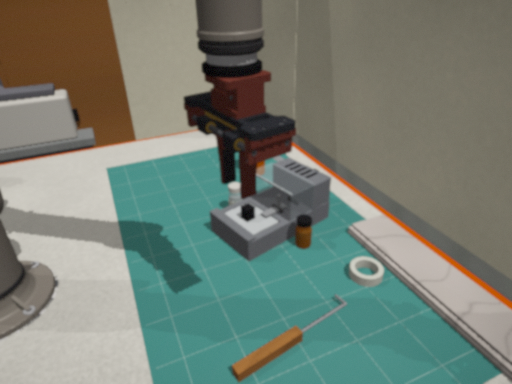

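The rod lies flat where it started: in the side view the handle runs (240,372)–(300,335) with the hook at (340,300). In the top view the cover is in its opening at (258,208) with the bolt tongue over it at (261,190), and none of the bystanders has moved. I'm handing the job in.

Run:
```python
from m import *
arm.close_job()
```

```text
the job is handed in; nothing more can be done
```

The cover is back in its opening under the lip, the bolt is home over its far edge, and the rod is lying flat on the bench. I handed the job in at about 38 s of the 72 s allowed.

- **Cover:** I centred the hand on the grip block with a light squeeze. I then tilted the plate 0.2 rad, slid its near edge under the lip without contact, and lowered it level. In both views afterwards it lay parallel to the rails, and it had been let go.
- **Bolt:** I pulled it only with the rod's hook. The hook stopped at extractor x 93 mm, as expected for fully home. A second pull at about 11 N moved it only 0.3 mm further.
- **Rod:** The hand put it back in its original spot, and it looks flat in the last pictures. The hand then moved clear of everything.
- **Bystanders:** The jars, spray can and tape roll look unmoved in the last pictures.

**Disagreements:**
- The bolt tongue's tip appeared about 1 pixel (2 mm) from where I predicted it at home, on the further-home side.
- Separate fits of the extractor from the top and side cameras differed by about 1 mm and 0.01 rad, so I used a combined fit.
- One edge measurement, the far edge of the opening in the top view, did not fit and was largely discounted.

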